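Clip a specimen slide onto the lit stage

TASK

From the rack take the slide carrier that holds the single large round root section, lay it on the narrow front tongue of the lit stage with its raised metal bar leading, and slide it under the two sprung clips until it is fully home against the rear stop, both clips having ridden over the bar and snapped down onto the glass. Let go of it, then push the lamp slider beside the stage all the way to its far end. Keep the carrier level, do not touch the clips with the gripper, and leave the other carrier, the mortar and the jar where they are.

Things in the scene. Friction and masses are not known exactly. Their poses are not given: they have to be found in the camera images.
- carrier: The slide carrier to load, 160 (x) x 60 (y) mm, about 150 g, flat on a pedestal of the rack. Origin: centre of its underside; x towards its leading end (away from the robot on the rack), z up. Its glass, x = -22 to +68 mm, 60 mm wide and 5 mm thick, bears ONE round brown root section 29 mm across.
- carrier_bar (a point): Top centre (carrier x = +74, z = 12 mm) of the raised aluminium cross bar at the leading end: 12 mm long (x = +68 to +80), 60 mm wide, 12 mm high.
- carrier_hold (a point): Grip point (carrier x = -50, z = 5 mm) in the black plastic hold at the trailing end: x = -22 to -80 mm, 60 mm wide, 10 mm high; grip it across its width. Axes as the carrier's.
- carrier_other: A second carrier of the same size and build on the other pedestal, told apart only by its three small (12 mm) root sections. Leave it.
- rack: Grey plastic rack, fixed: base plate 130 (x) x 200 (y) x 8 mm and two pedestals 120 (x) x 34 (y) mm at y = +60 and -60 mm, tops 40 mm above the table. The carriers overhang them by 13 mm at each side, so fingers can reach below. Origin: centre of underside; z up. Which carrier is on which pedestal varies.
- stage: White and metal lit stage, fixed. Origin on the table; x is the slide-in direction, z up. Sliding surface 45 mm above the table: tongue 34 mm wide, then a deck 100 mm wide from x = -35 to +130 mm. Base slab 12 mm thick, x = -175 to +135, y = -78 to +148 mm. Highest part about 72 mm above the table with clips down, 86 mm with clips lifted.
- tongue (a point): Point on the sliding surface on the stage's narrow entry tongue (stage x = -100, z = 45 mm); the tongue spans stage x = -170 to -35 mm. A carrier laid with its leading end short of stage x = -25 mm is clear of the clips' lips. Axes as the stage's.
- stop (a point): Foot of the rear stop's face on the deck (stage x = +50, z = 45 mm), stop 12 mm high. Before it two side guides, 8 mm high, 68 mm apart inside (8 mm more than the carrier), run from stage x = -10 to +50 mm; their flared mouths begin at x = -31 mm.
- home (a point): Point on the stage's sliding surface (stage x = -30, y = 0, z = 45 mm) where the carrier's origin lies when it is home against the stop; its axes are those of the stage.
- clip_left (a joint): Angle of the left (stage y = +21 mm) sprung steel clip, rad, growing as it lifts: 0 = down with nothing under it, about 0.04 = on the glass, about 0.14 = riding on the bar. A strip 8 mm wide, hinged at stage x = +96 mm.
- clip_right (a joint): The same for the right clip (stage y = -21 mm).
- clip_left_nose (a point): Underside of the left clip's nose: stage x = +26 mm, 2 mm above the deck when down. A polished upturned lip reaches forward from it to stage x = -21 mm, 22 mm above the deck. It presses with 1 to 1.6 N; pushing the bar under both clips takes roughly 3 to 7 N.
- clip_right_nose (a point): The same for the right clip.
- dimmer (a joint): Lamp slider position, m: 0 at the near end, 0.08 at the far end (grows towards the stage's +x). It stays where it is left; friction about 1.5 N.
- dimmer_top (a point): Centre of the top of the lamp slider's black grip, a block 20 mm long in the stage's x, 28 mm wide in the stage's y and 40 mm high, 66 mm above the table at its top; it runs on a 40 mm wide track whose top is 26 mm above the table, at stage y = +115 mm.
- mortar: White porcelain mortar bowl, 84 mm across, 55 mm high; bystander, loose. Origin: centre of its underside.
- reagent: Squat white jar with blue cap, 60 mm across, 70 mm high; bystander, loose. Origin: centre of its underside.
Mind the look-alikes: they are no part of the job. What is shaped like the carrier but green, orange or red is not meant.

How it is judged:
By the outcome, as a careful person would: the job done as asked, in the order asked, and still so for the second after the job is handed in, with the robot touching nothing.
It also fails if it takes over 53 s, if anything falls off the work surface, if the arm or the gripper's body presses on something with over 40 N, if the wrist force passes 120 N, or if a joint passes its speed limit or range.

ROBOT

A 7-joint arm with a two-finger parallel gripper is mounted at the origin on the work surface. World frame = base frame: x ahead of the robot, y to its left, z up, the work surface at z = 0. Lengths are in m, angles in rad, forces in N, time in s.
With the tool pointing down it reaches from about 0.35 to 0.9 m from the base axis. Payload 19.9 kg.
Tool frame: the origin (TCP) lies on the centre line of the jaws, within the pads' length; the fingertips stand 22 mm ahead of it and the grasp point (between the pads) lies 3 mm ahead of it; z points along the fingers, y is the direction in which the jaws open and shut (so a half turn about z gives the same grasp; the last joint's range is limited). The gripper opens to 94 mm and grips with 3 to 60 N. Pads are 16 mm wide; open, the fingers measure 119 mm over their backs; the gripper's body (75 mm by 177 mm) begins 78 mm behind the grasp point.
Start: joints at [1.137, 0.417, -0.01, 1.614, 0.005, 1.111, -0.053], TCP at [0.239, -0.578, 0.227] pointing down, gripper open.
Joint ranges: [-2.81, 2.81], [-0.39, 2.02], [-1.27, 1.25], [0.06, 2.57], [-1.19, 4.33], [0.19, 2], [-2.82, 2.82]. Speed limits (rad/s): [1.89, 1.89, 2.39, 2.39, 3.01, 3.01, 3.01].

INTERFACE

Orientations are given as a rotation vector (axis times angle).
In Python, from rig import readout, vision, robot, models gives the robot as it stands. The module is installed in compiled form; this text tells all that it offers.
- The arm moves only by the tool carry_out, never from a script. Its argument "increments" is a list of rows, each an object with "delta_pos": the shift along the world's x, y, z in m, a list of three; "roll": the turn about the world's z in rad. A call has 1 to 8 rows; each row shifts and turns the commanded pose from where the row before left it; what a row does not reach is not made up. A row lasts 1/10 s, in which the tool goes at most 50 mm and 8.59 degrees, less where a joint would pass 70% of its speed; a pose out of reach is approached as far as the arm can. A call with a gripper value outside its range is refused whole. "fingers" is the closure, from 0 (fully open) to 1 (shut), set as the call begins (left out, the last holds). The fingers move at their own pace and stop on an object; "force" is the grip in N (left out, the last holds). Time passes only in rows, so rows that do not move let the fingers close. It gives the time, the measured TCP pose, the force and the opening at its end, in the units of the state.
- readout.sense(): the state, without advancing time (a new reading comes with each control period).
- vision.camera(name): name is "scene" or "top"; returns a dict with "color" (420x560x3 uint8, blue, green, red), "fx", "fy", "cx", "cy" (pixels), "k1" (the pictures are not rectified: a ray, as slopes to the right and down, at radius r is drawn at 1 + k1 r^2 times it, then the intrinsics apply), "R" (3x3) and "t" (3): a world point X has camera coordinates R X + t. Camera axes: x right, y down, z forward; pixel columns grow to the right and rows downward; lengths in m; the calibration is good to about 2 mm. A picture is of the moment at which its call begins. There is no depth.
- robot.job_done(): hands the job in, once; it reports no verdict.
Trained networks look in a picture, given as the dict that the camera call returned (one of the last four; its "shot" number tells which), for a name from the list of things; names that differ only in an ending like _2 or _b are one class to them, and where a whole thing is asked for, a point or a joint stands for the part that bears it (a point fixed in the world has none). Each returns a list of dicts, best first, with "confidence" (0 to 1); they miss things now and then, are a little off and sometimes report something else, mostly with a low value. They report only what shows in the picture. A call takes as long as a camera call. They do not tell look-alikes from the thing itself.
- models.spot_in(picture, name): "at" ([row, column] in pixels, amid what is visible of it).
- models.cut_out(picture, name): "region" (420x560 bool, what is visible of it) and "at" ([row, column] in pixels, amid what is visible of it).
- models.place_of(picture, name): "at" ([row, column] in pixels: a listed point, or the origin of a listed thing).
The state is a dict: "time": time; "joint_positions": joint angles; "qd": joint speeds; "effort": joint torques, N m; "tcp_pos": TCP position; "orientation": TCP orientation; "ft_force": force on the tool from outside, world axes, zero at the start; "ft_torque": the same for the moment, N m; "width": finger opening in m.
Only numpy, scipy, OpenCV 4.12 (cv2) and the standard library are available. Lean on these libraries where they do the work, as an engineer would, in place of code of your own. Each camera call takes 0.05 s, during which the arm holds its last target. There are 200 camera calls.

## Working session

There is one attempt and no reset: what is moved stays moved. The work goes in short steps, Python scripts to look and compute and a tool call to move; the robot and the scene stay as the last step left them, time stands still between calls to the robot, and variables do not carry over. Pictures are saved under pics/ and viewed, about 8 in all and at most 12, crops included, and the job is handed in when it is done.

Besides the shell and the picture viewer there is one more tool, called as name(argument=value, ...), one argument or row to a line, values as JSON. carry_out: Moves the arm, as the interface text tells. Its arguments: {"type":"object","properties":{"increments":{"type":"array"},"fingers":{"type":"number"},"force":{"type":"number"}},"required":["increments"]}

```bash
mkdir -p pics; cat > h.py <<'E'
import numpy as np, cv2
from rig import readout, vision, robot, models
def ray(p,rc):
    # undistort: pixel -> world ray
    xd=np.array([(rc[1]-p['cx'])/p['fx'],(rc[0]-p['cy'])/p['fy']]); x=xd.copy()
    for _ in range(30): x=xd/(1+p['k1']*(x@x))
    R=np.array(p['R']); t=np.array(p['t'])
    d=R.T@np.array([x[0],x[1],1.]); return -R.T@t, d/np.linalg.norm(d)
def atz(p,rc,z):
    c,d=ray(p,rc); return c+d*(z-c[2])/d[2]
def tri(p,a,q,b):
    c1,d1=ray(p,a); c2,d2=ray(q,b)
    s=np.linalg.lstsq(np.c_[d1,-d2],c2-c1,rcond=None)[0]
    u,v=c1+s[0]*d1,c2+s[1]*d2; return (u+v)/2, np.linalg.norm(u-v)
def proj(p,X):
    c=np.array(p['R'])@np.array(X)+np.array(p['t']); x=c[:2]/c[2]; x=x*(1+p['k1']*(x@x))
    return [p['cy']+p['fy']*x[1], p['cx']+p['fx']*x[0]]
E
cat > a.py <<'E'
from h import *
np.set_printoptions(precision=3,suppress=True)
s=vision.camera('scene'); t=vision.camera('top')
cv2.imwrite('pics/s1.png',s['color']); cv2.imwrite('pics/t1.png',t['color'])
for n in ['carrier','carrier_bar','carrier_hold','carrier_other','rack','stage','tongue','stop','home','clip_left_nose','clip_right_nose','dimmer_top','mortar','reagent']:
    a=models.place_of(s,n)[:4]; b=models.place_of(t,n)[:4]
    print(n,'S',[(np.round(i['at']).astype(int).tolist(),round(i['confidence'],2)) for i in a],'T',[(np.round(i['at']).astype(int).tolist(),round(i['confidence'],2)) for i in b])
    for i in a:
        for j in b:
            X,e=tri(s,i['at'],t,j['at'])
            if e<.012: print('   ',X,round(e,4))
print(readout.sense())
E
python3 a.py
```

```text
carrier S [([327, 227], 0.97), ([225, 170], 0.86), ([264, 105], 0.86), ([247, 226], 0.78)] T [([150, 318], 0.89), ([276, 428], 0.65), ([209, 348], 0.64), ([156, 389], 0.64)]
    [ 0.673 -0.42  -0.004] 0.0037
    [ 0.312 -0.513  0.002] 0.0042
    [ 0.509 -0.283  0.034] 0.0051
    [ 0.632 -0.373  0.158] 0.0008
carrier_bar S [([221, 144], 0.94), ([268, 332], 0.77), ([274, 124], 0.75), ([349, 249], 0.64)] T [([129, 390], 0.76), ([251, 422], 0.72), ([185, 343], 0.66), ([309, 381], 0.66)]
    [ 0.227 -0.363  0.015] 0.0087
    [ 0.385 -0.499  0.008] 0.0047
    [ 0.754 -0.427  0.007] 0.0068
carrier_hold S [([309, 214], 0.98), ([235, 213], 0.92), ([255, 92], 0.84), ([281, 284], 0.77)] T [([295, 432], 0.97), ([171, 390], 0.87), ([224, 354], 0.83), ([157, 335], 0.76)]
    [ 0.625 -0.416  0.008] 0.0008
    [ 0.486 -0.332 -0.169] 0.0013
    [ 0.59  -0.373  0.165] 0.0002
    [ 0.467 -0.293  0.054] 0.0
    [ 0.257 -0.52   0.005] 0.0045
    [ 0.673 -0.252  0.008] 0.002
carrier_other S [([224, 255], 0.79)] T [([184, 195], 0.7), ([223, 313], 0.65)]
rack S [([248, 238], 0.83)] T [([217, 329], 0.83)]
  
[... 727 characters left out ...]
 354], 0.85)] T [([151, 258], 0.68), ([217, 328], 0.47)]
    [ 0.704 -0.02  -0.006] 0.005
reagent S [([278, 170], 0.73), ([245, 352], 0.56), ([185, 358], 0.18)] T [([222, 397], 0.61), ([163, 195], 0.4)]
    [ 0.472 -0.43   0.006] 0.0017
{'time': 1.5, 'joint_positions': array([ 1.138,  0.417, -0.01 ,  1.614,  0.005,  1.111, -0.053]), 'qd': array([ 0.001,  0.001,  0.   , -0.   , -0.   , -0.001,  0.   ]), 'effort': array([ -0.   , -85.102,   0.638, -42.629,  -0.049,   0.014,   0.   ]), 'tcp_pos': array([ 0.239, -0.578,  0.227]), 'orientation': array([-3.081, -0.611,  0.   ]), 'ft_force': array([ 0.022, -0.297, -1.338]), 'ft_torque': array([-0.047,  0.021, -0.034]), 'width': 0.09382094393632281}
```

```bash
python3 - <<'E'
import cv2,numpy as np
s=cv2.imread('pics/s1.png');t=cv2.imread('pics/t1.png')
cv2.imwrite('pics/s1b.png',cv2.resize(s,(800,600),interpolation=3));cv2.imwrite('pics/t1b.png',cv2.resize(t,(800,600),interpolation=3))
E
```

```text
(no output)
```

View pics/s1b.png

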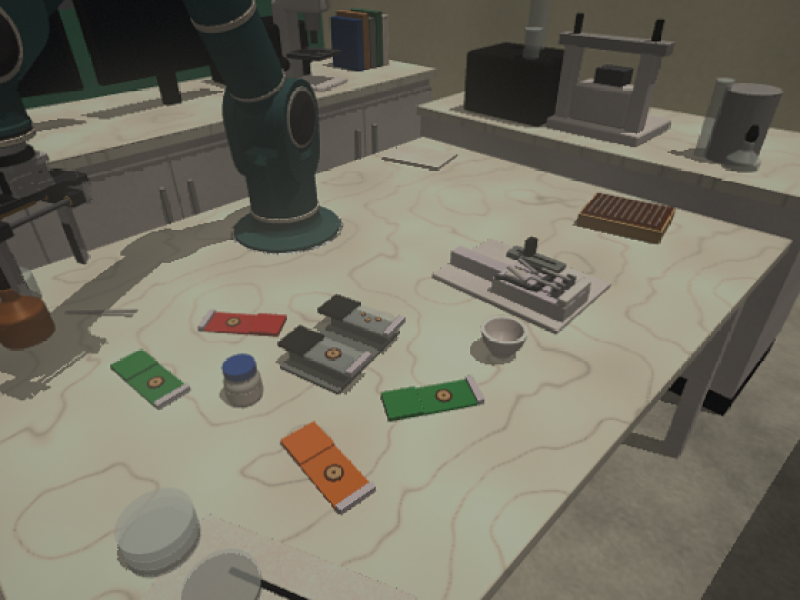

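View pics/t1b.png

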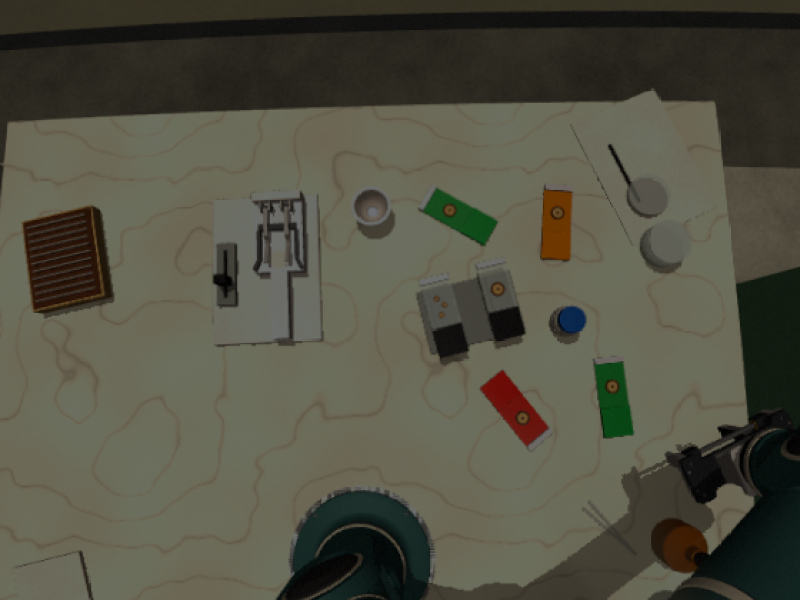

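Candidates (top view, 560-wide pixels): the grey/black carrier with one large disc at about (202,348), the grey/black carrier with three small discs at (212,307), and green/orange/red look-alikes. The (202,348) one fits; I'll confirm it in a crop.

```bash
python3 - <<'E'
import cv2,numpy as np
t=cv2.imread('pics/t1.png')
def crop(r0,r1,c0,c1,k):
    a=cv2.resize(t[r0:r1,c0:c1],None,fx=k,fy=k,interpolation=cv2.INTER_CUBIC)
    a=cv2.convertScaleAbs(a,alpha=1.7)
    for r in range(r0,r1,10): cv2.putText(a,str(r),(0,(r-r0)*k+4),0,.35,(0,0,255),1); cv2.line(a,(24,(r-r0)*k),(30,(r-r0)*k),(0,0,255),1)
    for c in range(c0,c1,10): cv2.putText(a,str(c),((c-c0)*k-8,10),0,.35,(255,0,0),1); cv2.line(a,((c-c0)*k,12),((c-c0)*k,18),(255,0,0),1)
    return a
a=crop(175,255,285,375,7); b=crop(130,245,145,230,5)
cv2.imwrite('pics/c1.png',a);cv2.imwrite('pics/c2.png',b)
E
```

```text
(no output)
```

View pics/c1.png

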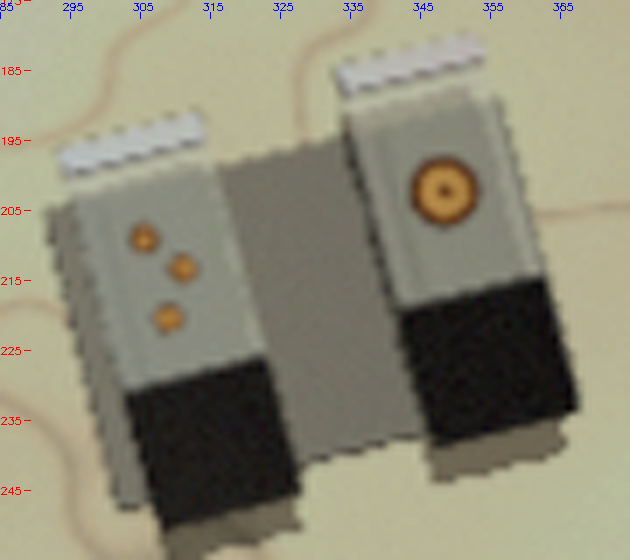

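View pics/c2.png

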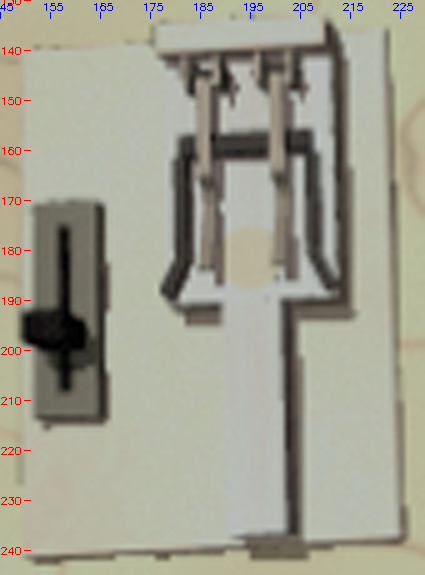

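The crop confirms it. The right-hand carrier (disc at top row 202, col 349) has the single large section, and the left one has three small sections. Next is the scene view, for heights.

```bash
python3 - <<'E'
import cv2,numpy as np
t=cv2.imread('pics/s1.png')
def crop(r0,r1,c0,c1,k):
    a=cv2.resize(t[r0:r1,c0:c1],None,fx=k,fy=k,interpolation=cv2.INTER_CUBIC)
    a=cv2.convertScaleAbs(a,alpha=1.4)
    for r in range(r0,r1,10): cv2.putText(a,str(r),(0,(r-r0)*k+4),0,.35,(0,0,255),1); cv2.line(a,(24,(r-r0)*k),(30,(r-r0)*k),(0,0,255),1)
    for c in range(c0,c1,10): cv2.putText(a,str(c),((c-c0)*k-8,10),0,.35,(255,0,0),1); cv2.line(a,((c-c0)*k,12),((c-c0)*k,18),(255,0,0),1)
    return a
a=crop(205,275,180,310,5); b=crop(165,230,300,430,5)
cv2.imwrite('pics/c3.png',np.vstack([a,b])[:600] if False else cv2.vconcat([a[:300],b[:300]]))
E
```

```text
(no output)
```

View pics/c3.png

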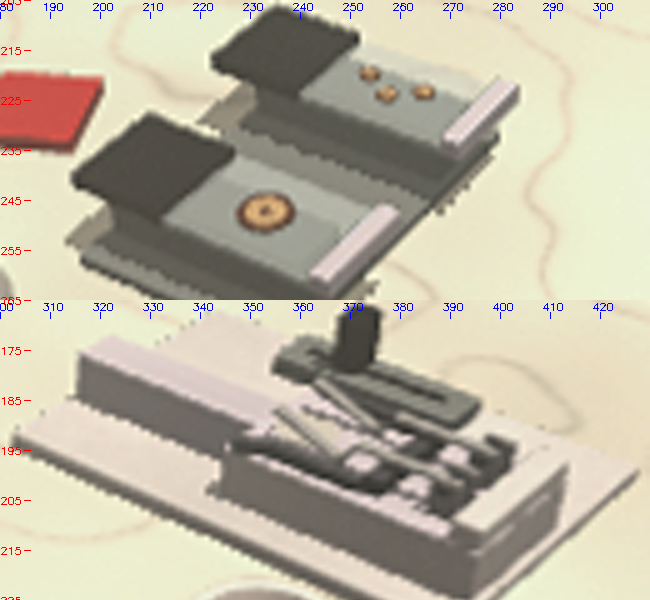

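```bash
cat > fit.py <<'E'
from h import *
from scipy.optimize import least_squares
np.set_printoptions(precision=4,suppress=True)
s=vision.camera('scene'); t=vision.camera('top')
def fit(T,S,x0,tag):
    def W(p,P):
        c,n=np.cos(p[3]),np.sin(p[3]); return [p[0]+c*P[0]-n*P[1],p[1]+n*P[0]+c*P[1],p[2]+P[2]]
    def f(p): return np.concatenate([np.subtract(proj(k,W(p,P)),rc) for k,L in((t,T),(s,S)) for P,rc in L])
    r=least_squares(f,x0,loss='soft_l1'); print(tag,r.x,'res',np.round(r.fun.reshape(-1,2),1).tolist()); return r.x
h=.010
T=[((-.022,.03,h),(219.6,341.9)),((-.022,-.03,h),(214.7,362.9)),((-.08,-.03,h),(233.3,367.6)),((-.08,.03,h),(238.6,346.1)),
 ((.08,.03,.012),(184.7,333.1)),((.08,-.03,.012),(180.2,353.6))]
S=[((-.022,.03,h),(235.4,227.2)),((-.022,-.03,h),(248.6,212)),((-.08,-.03,h),(241,194.4)),((-.08,.03,h),(227.4,210.4)),((.08,.03,.012),(247.4,259.8)),((.08,-.03,.012),(261,245))]
c=fit(T,S,[.5,-.3,.04,.2],'carrier')
u=.045
T=[((-.175,-.078,.012),(237.6,225.4)),((-.175,.148,.012),(241.6,149.4)),((.135,.148,.012),(139.4,149.4)),((.135,-.078,.012),(135.6,222.6)),
 ((-.17,-.017,u),(237,202.6)),((-.17,.017,u),(237,190.6)),((-.035,-.05,u),(189.6,213))]
S=[((-.175,-.078,.012),(193,303)),((.135,.148,.012),(199,427.2)),((-.17,-.017,u),(176,315.8)),((-.17,.017,u),(172,322)),((-.035,-.05,u),(196,344.4))]
g=fit(T,S,[.6,.15,0,0],'stage')
E
python3 fit.py
```

```text
carrier [ 0.5093 -0.2852  0.0342  0.21  ] res [[-0.5, -0.1], [-0.5, -0.7], [0.8, -0.2], [0.4, 0.8], [-0.1, -0.1], [-0.4, -0.4], [-0.4, -0.0], [-0.7, -0.3], [-1.0, -0.3], [0.5, -0.5], [0.6, 0.1], [1.1, 0.2]]
stage [ 0.6114  0.1588 -0.0066  0.025 ] res [[0.2, 0.1], [-0.3, 0.1], [0.4, -0.1], [0.1, 0.1], [-0.6, -0.2], [-0.0, -0.0], [-0.3, -0.3], [-0.9, -1.2], [0.1, 0.4], [0.6, -0.3], [0.8, 0.0], [-0.5, -0.1]]
```

```bash
cat >> fit.py <<'E'
def fit1(k,L,z,x0,tag):
    def W(p,P):
        c,n=np.cos(p[2]),np.sin(p[2]); return [p[0]+c*P[0]-n*P[1],p[1]+n*P[0]+c*P[1],z+P[2]]
    r=least_squares(lambda p:np.concatenate([np.subtract(proj(k,W(p,P)),rc) for P,rc in L]),x0,loss='soft_l1'); print(tag,r.x,np.round(r.fun,1))
fit1(t,T,0,[.6,.15,0],'stageT');fit1(s,S,0,[.6,.15,0],'stageS')
T=[((-.022,.03,h),(219.6,341.9)),((-.022,-.03,h),(214.7,362.9)),((-.08,-.03,h),(233.3,367.6)),((-.08,.03,h),(238.6,346.1)),
 ((.08,.03,.012),(184.7,333.1)),((.08,-.03,.012),(180.2,353.6))]
S=[((-.022,.03,h),(235.4,227.2)),((-.022,-.03,h),(248.6,212)),((-.08,-.03,h),(241,194.4)),((-.08,.03,h),(227.4,210.4)),((.08,.03,.012),(247.4,259.8)),((.08,-.03,.012),(261,245))]
fit1(t,T,.04,[.5,-.3,.2],'carT');fit1(s,S,.04,[.5,-.3,.2],'carS')
print(t['R'],-np.array(t['R']).T@t['t'],-np.array(s['R']).T@s['t'],t['fx'],s['fx'])
E
python3 fit.py
```

```text
carrier [ 0.5093 -0.2852  0.0342  0.21  ] res [[-0.5, -0.1], [-0.5, -0.7], [0.8, -0.2], [0.4, 0.8], [-0.1, -0.1], [-0.4, -0.4], [-0.4, -0.0], [-0.7, -0.3], [-1.0, -0.3], [0.5, -0.5], [0.6, 0.1], [1.1, 0.2]]
stage [ 0.6114  0.1588 -0.0066  0.025 ] res [[0.2, 0.1], [-0.3, 0.1], [0.4, -0.1], [0.1, 0.1], [-0.6, -0.2], [-0.0, -0.0], [-0.3, -0.3], [-0.9, -1.2], [0.1, 0.4], [0.6, -0.3], [0.8, 0.0], [-0.5, -0.1]]
stageT [0.6103 0.157  0.0245] [ 0.5  0.3 -0.  -0.1  0.1 -0.2 -0.2  0.3 -0.3 -0.1  0.3 -0.  -0.3 -0.1]
stageS [0.6177 0.1509 0.0288] [-0.9 -1.4 -0.1  1.5  0.4 -0.4  0.6 -0.  -0.5  0.3]
carT [ 0.5084 -0.2846  0.2043] [-0.4 -0.1 -0.3 -0.5  1.1 -0.1  0.6  0.8 -0.3  0.1 -0.4 -0.1]
carS [ 0.5152 -0.2889  0.213 ] [-0.5  0.1 -0.8 -0.2 -1.  -0.5  0.3 -0.6  0.5  0.6  1.2  0.6]
[[-0.0227 -0.9997 -0.012 ]
 [-0.9915  0.0241 -0.1282]
 [ 0.1285  0.0089 -0.9917]] [ 0.3764 -0.1014  1.137 ] [ 1.1237 -0.7196  0.6483] 386.6837869358868 384.6634611954082
```

carry_out(
  increments=[
    {"delta_pos": [0.028, 0.035, 0], "roll": -0.023},
    {"delta_pos": [0.028, 0.035, 0], "roll": -0.023},
    {"delta_pos": [0.028, 0.035, 0], "roll": -0.023},
    {"delta_pos": [0.028, 0.035, 0], "roll": -0.023},
    {"delta_pos": [0.028, 0.035, 0], "roll": -0.023},
    {"delta_pos": [0.028, 0.035, 0], "roll": -0.023},
    {"delta_pos": [0.027, 0.036, 0], "roll": -0.023},
    {"delta_pos": [0.027, 0.036, 0], "roll": -0.024},
  ],
  fingers=0,
  force=20,
)

```text
time: 2.5
tcp_pos: [0.4615, -0.2941, 0.2277]
orientation: [3.125, 0.323, 0.0]
ft_force: [0.2, -0.9, 0.3]
width: 0.0941
```

carry_out(
  increments=[
    {"delta_pos": [0, -0.001, -0.04], "roll": 0},
    {"delta_pos": [0, -0.001, -0.04], "roll": 0},
    {"delta_pos": [0, 0, -0.035], "roll": 0},
    {"delta_pos": [0, 0, 0], "roll": 0},
  ],
)

```text
time: 2.9
tcp_pos: [0.4586, -0.2964, 0.1088]
orientation: [-3.121, -0.324, 0.008]
ft_force: [0.0, -0.1, -0.3]
width: 0.0942
```

```bash
python3 - <<'E'
from h import *
st=readout.sense(); p=st['tcp_pos']; print(p)
out=[]
for n,(r0,r1,c0,c1) in {'scene':(170,270,140,270),'top':(170,270,290,420)}.items():
    k=vision.camera(n); im=cv2.convertScaleAbs(cv2.resize(k['color'][r0:r1,c0:c1],None,fx=5,fy=5,interpolation=2),alpha=1.5)
    # predicted fingertips (centre of inner pads) 22mm ahead, at +-47mm along tool y
    for y in (-.047,.047):
        X=p+np.array([-np.sin(.206)*y,np.cos(.206)*y,-.022]); r,c=proj(k,X)
        cv2.circle(im,(int((c-c0+.5)*5),int((r-r0+.5)*5)),4,(0,0,255),1)
    out.append(im)
cv2.imwrite('pics/g1.png',cv2.resize(cv2.hconcat(out),(800,308),interpolation=cv2.INTER_AREA) if False else cv2.resize(cv2.vconcat(out),(390,600)) if False else cv2.vconcat(out)[200:200+600] if False else cv2.resize(cv2.hconcat([o for o in out]),None,fx=.615,fy=.615))
E
```

```text
[ 0.45864621 -0.29635835  0.10883224]
```

View pics/g1.png

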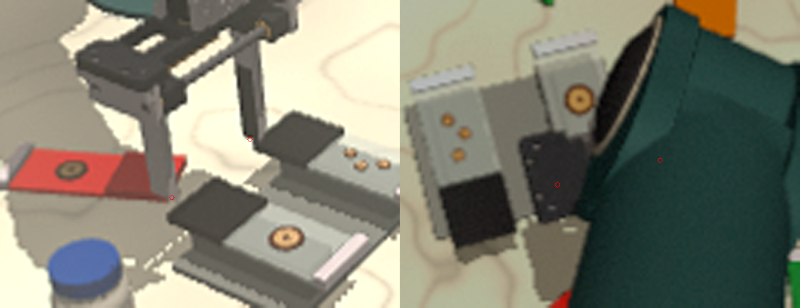

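carry_out(
  increments=[
    {"delta_pos": [0.002, 0, -0.02], "roll": 0},
    {"delta_pos": [0, 0, -0.02], "roll": 0},
    {"delta_pos": [0, 0, -0.015], "roll": 0},
    {"delta_pos": [0, 0, -0.006], "roll": 0},
    {"delta_pos": [0, 0, 0], "roll": 0},
    {"delta_pos": [0, 0, 0], "roll": 0},
  ],
)

```text
time: 3.6
tcp_pos: [0.4632, -0.2979, 0.0524]
orientation: [3.124, 0.324, 0.001]
ft_force: [0.1, 0.0, 1.3]
width: 0.0939
```

carry_out(
  increments=[
    {"delta_pos": [-0.002, 0, -0.004], "roll": 0},
    {"delta_pos": [0, 0, 0], "roll": 0},
    {"delta_pos": [0, 0, 0], "roll": 0},
  ],
)

```text
time: 3.9
tcp_pos: [0.4606, -0.2977, 0.0476]
orientation: [3.125, 0.324, 0.0]
ft_force: [-0.5, 0.3, 0.7]
width: 0.0938
```

carry_out(
  increments=[
    {"delta_pos": [0, 0, 0], "roll": 0},
    {"delta_pos": [0, 0, 0], "roll": 0},
    {"delta_pos": [0, 0, 0], "roll": 0},
    {"delta_pos": [0, 0, 0], "roll": 0},
    {"delta_pos": [0, 0, 0], "roll": 0},
    {"delta_pos": [0, 0, 0], "roll": 0},
  ],
  fingers=1,
  force=30,
)

```text
time: 4.5
tcp_pos: [0.4607, -0.2976, 0.0474]
orientation: [-3.125, -0.324, 0.0]
ft_force: [0.1, 0.0, -0.2]
width: 0.0598
```

carry_out(
  increments=[
    {"delta_pos": [0, 0, 0.005], "roll": 0},
    {"delta_pos": [0, 0, 0.015], "roll": 0},
    {"delta_pos": [0, 0, 0.03], "roll": 0},
    {"delta_pos": [0, 0, 0.03], "roll": 0},
    {"delta_pos": [0, 0, 0.03], "roll": 0},
    {"delta_pos": [0, 0, 0.01], "roll": 0},
    {"delta_pos": [0, 0, 0], "roll": 0},
  ],
)

```text
time: 5.2
tcp_pos: [0.4612, -0.298, 0.1693]
orientation: [3.123, 0.324, 0.004]
ft_force: [0.5, -0.4, -1.4]
width: 0.0598
```

```bash
python3 - <<'E'
from h import *
st=readout.sense(); print(st['tcp_pos'],st['ft_force'],st['width'])
out=[]
for n,(r0,r1,c0,c1) in {'scene':(140,240,160,290),'top':(130,230,290,420)}.items():
    k=vision.camera(n); im=cv2.convertScaleAbs(cv2.resize(k['color'][r0:r1,c0:c1],None,fx=5,fy=5,interpolation=2),alpha=1.5)
    p=st['tcp_pos']
    for x in (-.03,.13):
      for y in (-.03,.03):
        a=.2066; X=p+np.array([np.cos(a)*x-np.sin(a)*y,np.sin(a)*x+np.cos(a)*y,.002 if x<0 else .004]); r,c=proj(k,X)
        cv2.circle(im,(int((c-c0+.5)*5),int((r-r0+.5)*5)),4,(0,0,255),1)
    out.append(im)
cv2.imwrite('pics/g2.png',cv2.resize(cv2.hconcat(out),None,fx=.615,fy=.615))
E
```

```text
[ 0.46122043 -0.29798894  0.16928784] [ 0.46873162 -0.40920939 -1.44724502] 0.059761914450677196
```

View pics/g2.png

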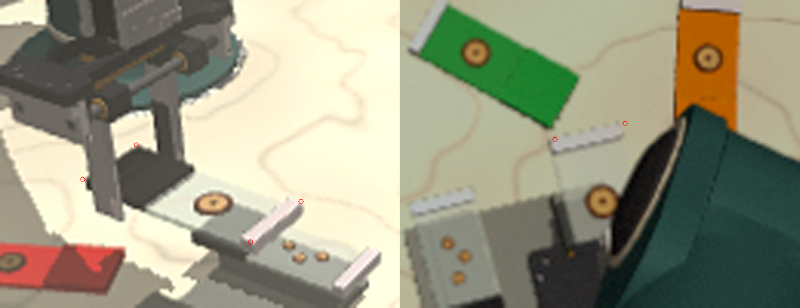

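carry_out(
  increments=[
    {"delta_pos": [-0.001, 0.015, 0], "roll": -0.012},
    {"delta_pos": [-0.001, 0.03, 0], "roll": -0.012},
    {"delta_pos": [-0.001, 0.03, 0], "roll": -0.012},
    {"delta_pos": [-0.001, 0.03, 0], "roll": -0.012},
    {"delta_pos": [-0.001, 0.03, 0], "roll": -0.012},
    {"delta_pos": [-0.001, 0.03, 0], "roll": -0.012},
    {"delta_pos": [-0.001, 0.03, 0], "roll": -0.012},
    {"delta_pos": [-0.001, 0.03, 0], "roll": -0.012},
  ],
)

```text
time: 6.1
tcp_pos: [0.4517, -0.0713, 0.1662]
orientation: [-3.136, -0.173, 0.003]
ft_force: [0.3, -0.4, -0.5]
width: 0.0599
```

carry_out(
  increments=[
    {"delta_pos": [-0.001, 0.03, 0], "roll": -0.012},
    {"delta_pos": [-0.001, 0.03, 0], "roll": -0.012},
    {"delta_pos": [-0.001, 0.03, 0], "roll": -0.012},
    {"delta_pos": [-0.001, 0.03, 0], "roll": -0.012},
    {"delta_pos": [-0.001, 0.03, 0], "roll": -0.012},
    {"delta_pos": [0, 0.03, 0], "roll": -0.012},
    {"delta_pos": [0, 0.03, 0], "roll": -0.012},
    {"delta_pos": [0, 0.012, 0], "roll": 0},
  ],
)

```text
time: 6.9
tcp_pos: [0.4467, 0.1518, 0.1663]
orientation: [-3.141, -0.046, 0.003]
ft_force: [-0.7, -0.4, -1.6]
width: 0.0596
```

carry_out(
  increments=[
    {"delta_pos": [0, 0, -0.03], "roll": 0},
    {"delta_pos": [0, 0, -0.03], "roll": 0},
    {"delta_pos": [0, 0, -0.02], "roll": 0},
    {"delta_pos": [0, 0, 0], "roll": 0},
    {"delta_pos": [0, 0, 0], "roll": 0},
  ],
)

```text
time: 7.4
tcp_pos: [0.4474, 0.1491, 0.0873]
orientation: [3.141, 0.042, -0.002]
ft_force: [0.2, -0.1, -0.9]
width: 0.0592
```

```bash
python3 - <<'E'
from h import *
st=readout.sense(); print(st['tcp_pos'],st['orientation'],2*np.arctan2(st['orientation'][1],st['orientation'][0]),st['ft_force'],st['width'])
out=[]
for n,(r0,r1,c0,c1) in {'scene':(140,240,290,430),'top':(140,240,145,260)}.items():
    k=vision.camera(n); cv2.imwrite(f'pics/raw_{n}.png',k['color'])
    im=cv2.convertScaleAbs(cv2.resize(k['color'][r0:r1,c0:c1],None,fx=3,fy=3,interpolation=2),alpha=1.5)
    p=st['tcp_pos']; a=2*np.arctan(st['orientation'][1]/st['orientation'][0])
    for y in (-.03,.03):
        x=.13; X=p+np.array([np.cos(a)*x-np.sin(a)*y,np.sin(a)*x+np.cos(a)*y,.004]); r,c=proj(k,X)
        cv2.circle(im,(int((c-c0+.5)*3),int((r-r0+.5)*3)),4,(0,0,255),1)
    a=.026
    for q in [(-.035,-.05,.045),(-.17,-.017,.045),(-.17,.017,.045),(.05,0,.045),(-.175,-.078,.012)]:
        X=np.array([.613,.153,0])+np.array([q[0]-a*q[1],a*q[0]+q[1],q[2]]); r,c=proj(k,X)
        cv2.circle(im,(int((c-c0+.5)*3),int((r-r0+.5)*3)),4,(255,0,0),1)
    out.append(im)
cv2.imwrite('pics/g3.png',cv2.hconcat(out))
E
```

```text
[0.44736453 0.14912421 0.08730065] [ 3.14119541e+00  4.19639134e-02 -2.31905848e-03] 0.026716846154795002 [ 0.24006778 -0.05499483 -0.85127121] 0.05921716602113383
```

View pics/g3.png

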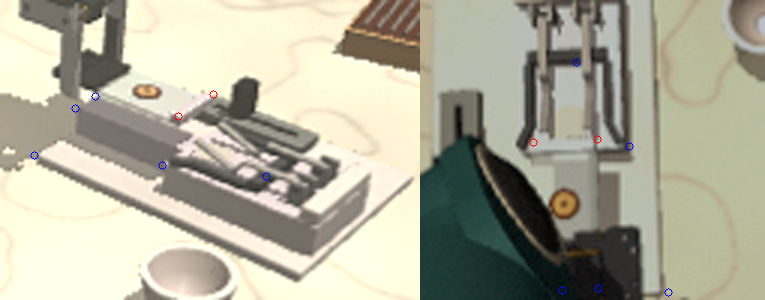

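carry_out(
  increments=[
    {"delta_pos": [0, 0, -0.015], "roll": 0},
    {"delta_pos": [0, 0, -0.013], "roll": 0},
    {"delta_pos": [0, 0, -0.004], "roll": 0},
    {"delta_pos": [0, 0, 0], "roll": 0},
    {"delta_pos": [0, 0, 0], "roll": 0},
  ],
)

```text
time: 8.0
tcp_pos: [0.4478, 0.1495, 0.0558]
orientation: [-3.141, -0.042, -0.0]
ft_force: [-0.5, 1.0, -0.8]
width: 0.06
```

```bash
python3 - <<'E'
from h import *
st=readout.sense(); print(st['tcp_pos'],st['ft_force'])
out=[]
for n,(r0,r1,c0,c1) in {'scene':(160,215,305,400),'top':(145,240,170,230)}.items():
    k=vision.camera(n); cv2.imwrite(f'pics/raw2_{n}.png',k['color'])
    f=5 if n=='scene' else 5
    im=cv2.resize(k['color'][r0:r1,c0:c1],None,fx=f,fy=f,interpolation=2)
    im=cv2.convertScaleAbs(im,alpha=1.3 if n=='scene' else 1.7)
    im=cv2.copyMakeBorder(im,0,475-im.shape[0],0,0,cv2.BORDER_CONSTANT)
    if n=='top':
        for c in range(c0,c1,10): cv2.putText(im,str(c),((c-c0)*5,10),0,.35,(255,0,0),1)
        for r in range(r0,r1,10): cv2.putText(im,str(r),(270,(r-r0)*5+4),0,.35,(0,0,255),1)
    out.append(im)
cv2.imwrite('pics/g4.png',cv2.hconcat(out))
E
```

```text
[0.44783078 0.14949588 0.05579968] [-0.45776995  0.95548256 -0.78621156]
```

View pics/g4.png

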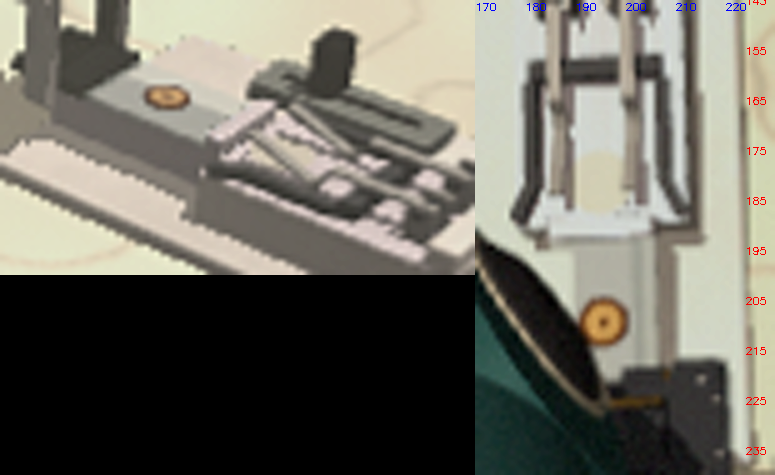

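carry_out(
  increments=[
    {"delta_pos": [-0.01, 0, 0], "roll": 0},
    {"delta_pos": [0, 0, -0.002], "roll": 0},
    {"delta_pos": [0, 0, -0.001], "roll": 0},
    {"delta_pos": [0, 0, 0], "roll": 0},
    {"delta_pos": [0, 0, 0], "roll": 0},
  ],
)

```text
time: 8.6
tcp_pos: [0.4378, 0.1494, 0.0524]
orientation: [-3.141, -0.042, -0.0]
ft_force: [-0.1, -0.5, -1.8]
width: 0.0596
```

carry_out(
  increments=[
    {"delta_pos": [0, 0, -0.001], "roll": 0},
    {"delta_pos": [0, 0, 0], "roll": 0},
    {"delta_pos": [0, 0, 0], "roll": 0},
  ],
)

```text
time: 8.9
tcp_pos: [0.4379, 0.1494, 0.0521]
orientation: [3.141, 0.042, 0.001]
ft_force: [-7.4, -3.3, 21.7]
width: 0.0599
```

carry_out(
  increments=[
    {"delta_pos": [0, 0, 0.0008], "roll": 0},
    {"delta_pos": [0.005, 0.0001, 0], "roll": 0},
    {"delta_pos": [0.01, 0.0002, 0], "roll": 0},
    {"delta_pos": [0.01, 0.0003, 0], "roll": 0},
    {"delta_pos": [0, 0, 0], "roll": 0},
  ],
)

```text
time: 9.4
tcp_pos: [0.4643, 0.15, 0.0523]
orientation: [-3.141, -0.041, -0.002]
ft_force: [3.8, 0.6, 5.1]
width: 0.06
```

carry_out(
  increments=[
    {"delta_pos": [0.008, 0.0002, 0], "roll": 0},
    {"delta_pos": [0.008, 0.0002, 0], "roll": 0},
    {"delta_pos": [0.008, 0.0002, 0], "roll": 0},
    {"delta_pos": [0, 0, 0], "roll": 0},
    {"delta_pos": [0, 0, 0], "roll": 0},
  ],
)

```text
time: 9.9
tcp_pos: [0.487, 0.1506, 0.0523]
orientation: [-3.141, -0.042, -0.0]
ft_force: [0.2, -0.6, 5.2]
width: 0.06
```

carry_out(
  increments=[
    {"delta_pos": [0.006, 0.0002, 0], "roll": 0},
    {"delta_pos": [0.006, 0.0002, 0], "roll": 0},
    {"delta_pos": [0.006, 0.0002, 0], "roll": 0},
    {"delta_pos": [0.006, 0.0002, 0], "roll": 0},
    {"delta_pos": [0, 0, 0], "roll": 0},
    {"delta_pos": [0, 0, 0], "roll": 0},
  ],
)

```text
time: 10.5
tcp_pos: [0.51, 0.1516, 0.0523]
orientation: [3.141, 0.043, -0.002]
ft_force: [-8.5, -0.2, 12.0]
width: 0.0596
```

carry_out(
  increments=[
    {"delta_pos": [0.004, 0.0001, 0], "roll": 0},
    {"delta_pos": [0.004, 0.0001, 0], "roll": 0},
    {"delta_pos": [0.004, 0.0001, 0], "roll": 0},
    {"delta_pos": [0, 0, 0], "roll": 0},
    {"delta_pos": [0, 0, 0], "roll": 0},
  ],
)

```text
time: 11.0
tcp_pos: [0.5229, 0.1518, 0.0523]
orientation: [-3.141, -0.042, -0.0]
ft_force: [-1.3, -0.2, 5.1]
width: 0.0594
```

carry_out(
  increments=[
    {"delta_pos": [0.003, 0.0001, 0], "roll": 0},
    {"delta_pos": [0.003, 0.0001, 0], "roll": 0},
    {"delta_pos": [0, 0, 0], "roll": 0},
    {"delta_pos": [0, 0, 0], "roll": 0},
  ],
)

```text
time: 11.4
tcp_pos: [0.5279, 0.152, 0.0523]
orientation: [3.141, 0.043, -0.003]
ft_force: [-8.0, 0.1, 12.2]
width: 0.0597
```

carry_out(
  increments=[
    {"delta_pos": [0.002, 0, 0], "roll": 0},
    {"delta_pos": [0, 0, 0], "roll": 0},
    {"delta_pos": [0, 0, 0], "roll": 0},
  ],
)

```text
time: 11.7
tcp_pos: [0.5297, 0.1521, 0.0522]
orientation: [3.141, 0.043, -0.003]
ft_force: [-10.8, -0.2, 14.5]
width: 0.0595
```

carry_out(
  increments=[
    {"delta_pos": [0.002, 0, 0], "roll": 0},
    {"delta_pos": [0, 0, 0], "roll": 0},
    {"delta_pos": [0, 0, 0], "roll": 0},
  ],
)

```text
time: 12.0
tcp_pos: [0.5309, 0.1521, 0.0522]
orientation: [3.141, 0.043, -0.005]
ft_force: [-16.7, -0.6, 19.4]
width: 0.0597
```

carry_out(
  increments=[
    {"delta_pos": [0.002, 0, 0], "roll": 0},
    {"delta_pos": [0, 0, 0], "roll": 0},
    {"delta_pos": [0, 0, 0], "roll": 0},
  ],
)

```text
time: 12.3
tcp_pos: [0.5316, 0.1521, 0.0519]
orientation: [3.14, 0.044, -0.009]
ft_force: [-24.1, -1.5, 24.5]
width: 0.0593
```

```bash
python3 - <<'E'
from h import *
out=[]
for n,(r0,r1,c0,c1) in {'scene':(160,230,320,420),'top':(130,225,170,225)}.items():
    k=vision.camera(n); cv2.imwrite(f'pics/raw3_{n}.png',k['color'])
    f=5
    im=cv2.resize(k['color'][r0:r1,c0:c1],None,fx=f,fy=f,interpolation=2)
    im=cv2.convertScaleAbs(im,alpha=1.3 if n=='scene' else 1.7)
    im=cv2.copyMakeBorder(im,0,475-im.shape[0],0,0,cv2.BORDER_CONSTANT)
    out.append(im)
cv2.imwrite('pics/g5.png',cv2.hconcat(out))
E
```

```text
(no output)
```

View pics/g5.png

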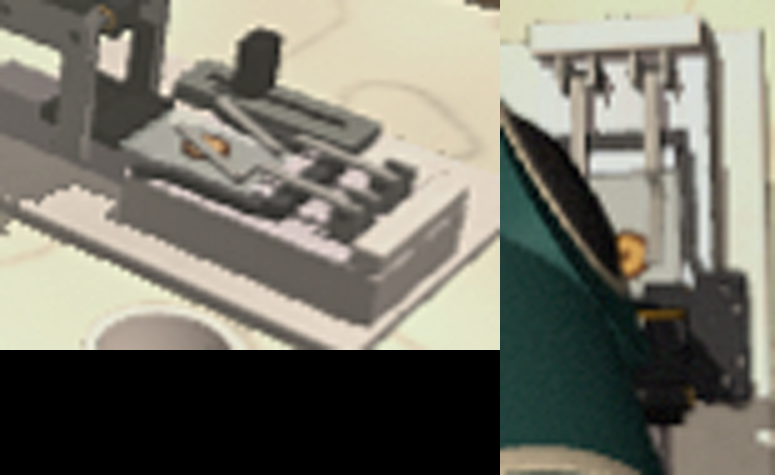

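carry_out(
  increments=[
    {"delta_pos": [0.0015, 0, 0.0005], "roll": 0},
    {"delta_pos": [0, 0, 0], "roll": 0},
    {"delta_pos": [0, 0, 0], "roll": 0},
    {"delta_pos": [0, 0, 0], "roll": 0},
  ],
)

```text
time: 12.8
tcp_pos: [0.5318, 0.1521, 0.0519]
orientation: [3.14, 0.044, -0.013]
ft_force: [-30.1, -1.2, 22.2]
width: 0.0597
```

carry_out(
  increments=[
    {"delta_pos": [-0.002, 0, 0], "roll": 0},
    {"delta_pos": [0, 0, 0], "roll": 0},
  ],
)

```text
time: 13.0
tcp_pos: [0.5317, 0.1522, 0.0519]
orientation: [3.141, 0.044, -0.007]
ft_force: [-15.1, 0.2, 6.8]
width: 0.0596
```

carry_out(
  increments=[
    {"delta_pos": [0, 0, 0], "roll": 0},
    {"delta_pos": [0, 0, 0], "roll": 0},
    {"delta_pos": [0, 0, 0], "roll": 0},
    {"delta_pos": [0, 0, 0], "roll": 0},
    {"delta_pos": [0, 0, 0], "roll": 0},
  ],
  fingers=0,
)

```text
time: 13.5
tcp_pos: [0.5343, 0.1519, 0.0527]
orientation: [-3.141, -0.042, -0.0]
ft_force: [0.8, -0.2, 0.2]
width: 0.0932
```

carry_out(
  increments=[
    {"delta_pos": [0, 0, 0.01], "roll": 0},
    {"delta_pos": [0, 0, 0.03], "roll": 0},
    {"delta_pos": [0, 0, 0.035], "roll": 0},
    {"delta_pos": [0, 0, 0.035], "roll": 0},
    {"delta_pos": [-0.03, 0.02, 0.02], "roll": 0},
    {"delta_pos": [-0.04, 0.04, 0], "roll": 0},
    {"delta_pos": [-0.04, 0.04, 0], "roll": 0},
    {"delta_pos": [-0.02, 0.02, 0], "roll": 0},
  ],
  fingers=0,
)

```text
time: 14.3
tcp_pos: [0.4108, 0.265, 0.1839]
orientation: [-3.141, -0.047, -0.002]
ft_force: [0.2, 1.0, 0.0]
width: 0.0939
```

```bash
python3 - <<'E'
from h import *
np.set_printoptions(precision=4,suppress=True)
print(readout.sense()['tcp_pos'])
P={}
out=[]
for n,(r0,r1,c0,c1) in {'scene':(150,230,300,400),'top':(130,225,140,200)}.items():
    k=P[n]=vision.camera(n)
    f=5
    im=cv2.resize(k['color'][r0:r1,c0:c1],None,fx=f,fy=f,interpolation=2)
    im=cv2.convertScaleAbs(im,alpha=1.3 if n=='scene' else 1.7)
    im=cv2.copyMakeBorder(im,0,475-im.shape[0],0,0,cv2.BORDER_CONSTANT)
    for c in range(c0,c1,10): cv2.putText(im,str(c),((c-c0)*5,10),0,.35,(255,0,0),1)
    for r in range(r0,r1,10): cv2.putText(im,str(r),(0,(r-r0)*5+4),0,.35,(0,0,255),1)
    out.append(im)
for nm in ['dimmer_top','carrier','carrier_bar','stop','home']:
    print(nm,[[(np.round(i['at'],1),round(i['confidence'],2)) for i in models.place_of(k,nm)[:3]] for k in P.values()])
a=models.place_of(P['scene'],'dimmer_top');b=models.place_of(P['top'],'dimmer_top')
for i in a[:2]:
    for j in b[:2]: print(tri(P['scene'],i['at'],P['top'],j['at']),atz(P['scene'],i['at'],.066),atz(P['top'],j['at'],.066))
cv2.imwrite('pics/g6.png',cv2.hconcat(out))
E
```

```text
[0.4108 0.265  0.1839]
dimmer_top [[(array([165.7, 370.2]), 0.44), (array([189.9, 377.8]), 0.31)], [(array([194.3, 155.2]), 0.41)]]
carrier [[(array([266.5, 107. ]), 0.84), (array([225.7, 170.8]), 0.79), (array([186.8, 353.2]), 0.68)], [(array([186.9, 192.8]), 0.96), (array([158.3, 390.7]), 0.85), (array([272.7, 429.8]), 0.75)]]
carrier_bar [[(array([219.6, 146. ]), 0.83), (array([277.5, 123.6]), 0.82), (array([192.9, 376.8]), 0.74)], [(array([308.1, 380.8]), 0.89), (array([137.8, 298.3]), 0.79), (array([133.2, 390.8]), 0.79)]]
stop [[(array([202. , 383.2]), 0.85)], [(array([161.9, 191.9]), 0.93)]]
home [[(array([186.8, 355.1]), 0.94), (array([200.7, 359.2]), 0.59)], [(array([188.2, 194.5]), 0.63)]]
(array([0.5605, 0.2639, 0.0725]), np.float64(0.0022318066357981826)) [0.5538 0.2736 0.066 ] [0.5625 0.2669 0.066 ]
(array([ 0.5791,  0.2991, -0.0255]), np.float64(0.0017673800653521523)) [0.6534 0.1616 0.066 ] [0.5625 0.2669 0.066 ]
```

View pics/g6.png

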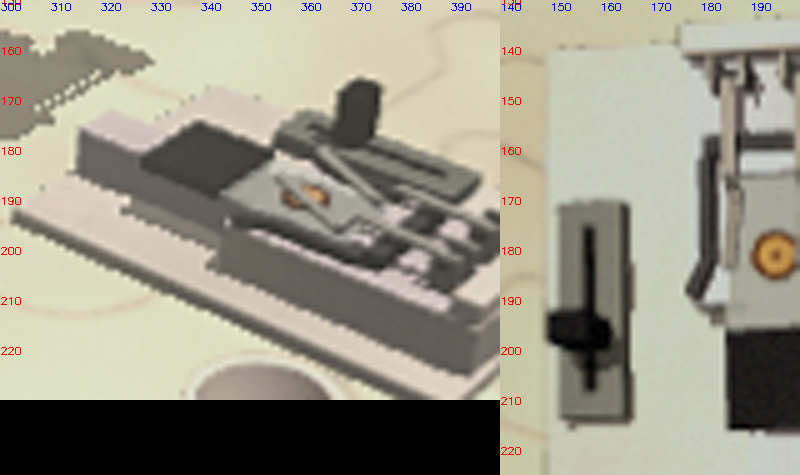

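carry_out(
  increments=[
    {"delta_pos": [0.03, 0.001, -0.02], "roll": 0},
    {"delta_pos": [0.03, 0.001, -0.03], "roll": 0},
    {"delta_pos": [0.025, 0, -0.03], "roll": 0},
    {"delta_pos": [0, 0, -0.03], "roll": 0},
    {"delta_pos": [0, 0, -0.015], "roll": 0},
    {"delta_pos": [0, 0, 0], "roll": 0},
    {"delta_pos": [0, 0, 0], "roll": 0},
  ],
  fingers=1,
)

```text
time: 15.7
tcp_pos: [0.4984, 0.2651, 0.0588]
orientation: [-3.141, -0.043, -0.001]
ft_force: [0.2, -0.0, -0.3]
width: 0.0417
```

```bash
python3 - <<'E'
from h import *
np.set_printoptions(precision=4,suppress=True)
t=vision.camera('top')
for n,rc in dict(track_far=(170.2,157.5),track_near=(213.5,157)).items(): print(n,atz(t,rc,.026))
print('hold lead-left',atz(t,(194.6,184.9),.055),'trail-left',atz(t,(215.2,184.9),.055))
E
```

```text
track_far [0.6418 0.2754 0.026 ]
track_near [0.5125 0.2742 0.026 ]
hold lead-left [0.5613 0.1846 0.055 ] trail-left [0.5022 0.184  0.055 ]
```

carry_out(
  increments=[
    {"delta_pos": [0, 0.002, 0], "roll": 0},
    {"delta_pos": [0, 0, 0], "roll": 0},
    {"delta_pos": [0, 0, 0], "roll": 0},
    {"delta_pos": [0.01, 0.0003, 0], "roll": 0},
    {"delta_pos": [0.01, 0.0003, 0], "roll": 0},
    {"delta_pos": [0.01, 0.0003, 0], "roll": 0},
    {"delta_pos": [0.01, 0.0003, 0], "roll": 0},
    {"delta_pos": [0.01, 0.0003, 0], "roll": 0},
  ],
  fingers=1,
)

```text
time: 16.55
tcp_pos: [0.5493, 0.268, 0.0576]
orientation: [3.141, 0.042, -0.001]
ft_force: [-2.6, 0.3, 1.7]
width: 0.0005
```

carry_out(
  increments=[
    {"delta_pos": [0.01, 0.0003, 0], "roll": 0},
    {"delta_pos": [0.01, 0.0003, 0], "roll": 0},
    {"delta_pos": [0.01, 0.0003, 0], "roll": 0},
    {"delta_pos": [0.005, 0.0001, 0], "roll": 0},
    {"delta_pos": [0.005, 0.0001, 0], "roll": 0},
    {"delta_pos": [0, 0, 0], "roll": 0},
  ],
)

```text
time: 17.15
tcp_pos: [0.589, 0.2692, 0.0577]
orientation: [-3.141, -0.042, -0.0]
ft_force: [-0.6, 0.7, -0.2]
width: 0.0007
```

carry_out(
  increments=[
    {"delta_pos": [0.004, 0, 0], "roll": 0},
    {"delta_pos": [0.004, 0, 0], "roll": 0},
    {"delta_pos": [0, 0, 0], "roll": 0},
    {"delta_pos": [0, 0, 0], "roll": 0},
  ],
)

```text
time: 17.55
tcp_pos: [0.5966, 0.2692, 0.0578]
orientation: [-3.141, -0.042, -0.001]
ft_force: [-0.1, -0.4, -0.2]
width: 0.0005
```

carry_out(
  increments=[
    {"delta_pos": [0.003, 0, 0], "roll": 0},
    {"delta_pos": [0, 0, 0], "roll": 0},
    {"delta_pos": [0, 0, 0], "roll": 0},
  ],
)

```text
time: 17.85
tcp_pos: [0.5989, 0.2693, 0.0578]
orientation: [3.141, 0.043, -0.002]
ft_force: [-5.2, -0.8, 3.4]
width: 0.0004
```

carry_out(
  increments=[
    {"delta_pos": [0.002, 0, 0], "roll": 0},
    {"delta_pos": [0, 0, 0], "roll": 0},
    {"delta_pos": [0, 0, 0], "roll": 0},
  ],
)

```text
time: 18.15
tcp_pos: [0.5993, 0.2694, 0.0577]
orientation: [3.14, 0.044, -0.006]
ft_force: [-18.0, -2.8, 14.2]
width: 0.0003
```

carry_out(
  increments=[
    {"delta_pos": [0.001, 0, 0], "roll": 0},
    {"delta_pos": [0, 0, 0], "roll": 0},
    {"delta_pos": [0, 0, 0], "roll": 0},
  ],
)

```text
time: 18.45
tcp_pos: [0.5994, 0.2694, 0.0577]
orientation: [3.14, 0.044, -0.009]
ft_force: [-24.3, -4.1, 19.3]
width: 0.0004
```

Hard stop at the far end, where the track measurement put it (TCP 0.599). Next I back off, lift clear, and take a last look.

carry_out(
  increments=[
    {"delta_pos": [-0.005, 0, 0], "roll": 0},
    {"delta_pos": [-0.02, 0, 0], "roll": 0},
    {"delta_pos": [-0.01, 0, 0.03], "roll": 0},
    {"delta_pos": [-0.02, 0, 0.04], "roll": 0},
    {"delta_pos": [-0.045, 0, 0.04], "roll": 0},
    {"delta_pos": [-0.045, 0.01, 0.02], "roll": 0},
    {"delta_pos": [-0.045, 0.01, 0], "roll": 0},
    {"delta_pos": [-0.03, 0.01, 0], "roll": 0},
  ],
)

```text
time: 19.25
tcp_pos: [0.3882, 0.2995, 0.1818]
orientation: [-3.141, -0.043, -0.003]
ft_force: [0.3, 0.4, 0.2]
width: 0.0001
```

```bash
python3 - <<'E'
from h import *
out=[]
for n,(r0,r1,c0,c1) in {'scene':(155,255,305,425),'top':(130,245,140,225)}.items():
    k=vision.camera(n); cv2.imwrite(f'pics/end_{n}.png',k['color'])
    im=cv2.resize(k['color'][r0:r1,c0:c1],None,fx=4,fy=4,interpolation=2)
    im=cv2.convertScaleAbs(im,alpha=1.3 if n=='scene' else 1.7)
    out.append(cv2.copyMakeBorder(im,0,460-im.shape[0],0,0,cv2.BORDER_CONSTANT))
o=cv2.hconcat(out[::1])[:, :800] if False else cv2.resize(cv2.hconcat(out),(800,449))
cv2.imwrite('pics/end.png',o)
E
```

```text
(no output)
```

View pics/end.png

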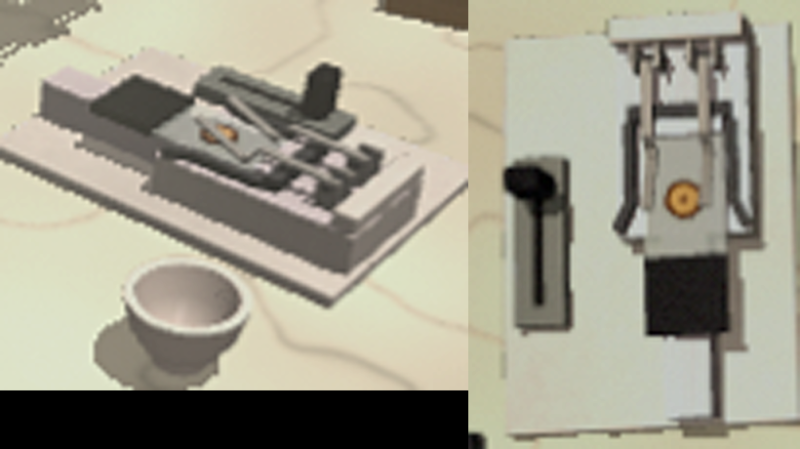

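```bash
python3 -c "
from rig import robot; print(robot.job_done())"
```

```text
the job is handed in; nothing more can be done
None
```

The carrier with the single large root section is home on the lit stage, and the lamp slider is at its far end. I handed the job in at about 19.5 s on the robot's clock, well under the 53 s limit.

- **Carrier:** I gripped it across its black hold and lifted it level. I laid it on the tongue with the bar leading, then slid it in while still gripping.
- **Clips:** The push force rose to about 8 N as the bar went under the clips, then dropped to about 1 N. In the last picture the clips bend down just in front of the bar, onto the glass. I read this from the picture and the push force, since the clip joint angles can't be read.
- **Rear stop:** The last 1.5 mm of push moved the carrier only 0.2 mm, at about 30 N. In the final top view the bar lies against the stop with no visible gap.
- **Release and slider:** I opened the gripper, lifted it clear, and pushed the slider with closed fingers. It hit a hard stop at about 24 N, where the measured track end put it.
- **Other objects:** I did not reach for the other carrier, the mortar or the jar. The mortar looks undisturbed in the last picture. The jar and the other carrier were outside that picture, so I did not check them at the end.

**Disagreements:** Heights from the two views came out about 6 mm low, and single-view positions differed by up to 7 mm. I put this down to camera calibration, took the stated heights, and corrected against the gripper's position and the contact forces. While the carrier was pressed down and against the stop, it was loaded with up to about 25 N vertically. That is higher than needed, but within the limits.

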